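# Open the ultrasonic parts cleaner

### The job

Open the ultrasonic parts cleaner on the bench so the carburetor parts can go in: press down its release tab with your fingertips until the lid springs up, then push the lid up and back past upright until it rests fully open against its stop. Only press and push, gently, with the fingers - do not grip, lift or shove the cleaner or its lid - and leave the parts and the screwdriver lying around it where they are.

Things in the scene. Friction and masses are not known exactly. Their poses are not given: they have to be found in the camera images.
- cleaner: Ultrasonic cleaner: stainless box 170 deep (x), 220 wide (y), 118 mm to its rim, a black lid with clear window on top (closed: 133 mm). 2.6 kg, on rubber feet, not fastened: slides or tips if pushed hard. Origin on the bench under its centre, z up; its front (keys, display, release tab) is its -x and faces roughly to the robot, turned up to 0.5 rad either way
- tab_top (a point): Centre of the top of the release tab, a black thumb plate 44 wide (y), 34 deep (x), 6 mm thick, jutting from the middle of the cleaner's front just below the lid: 107 mm above the bench, 120 mm in front of the cleaner's origin, 40 mm ahead of the lid's front edge. It pivots on a cross pin behind this point; its hook reaches up over a catch tongue on the lid. Press straight down
- tab (a joint): Release tab angle (rad): 0 at rest, 0.30 fully pressed (tab_top then about 8 mm lower). About 2.5 N at tab_top starts it; it lets go of the lid at about 0.18 (5 mm, 5 to 6 N); full travel takes about 7.5 N. Springs back to 0 when released
- lid (a joint): Lid angle (rad): 0 shut and latched; grows as the front edge swings up and back about the rear hinge. Unlatched, two sprung pins lift it in about 0.5 s to about 0.63, where it rests. Then it needs a push (0.2 Nm, 1 to 2 N at the edge; damped). Let go below about 1.5 it falls back onto the pins; beyond 1.65 it falls open by itself to a hard stop at 1.85 = fully open, leaning past upright
- lid_hinge (a point): Middle of the hinge line, which runs along the cleaner's y axis at its rear rim: 80 mm behind the cleaner's origin (its +x), 124 mm above the bench. Fixed to the cleaner, same axes
- lid_edge (a point): Middle of the lid's lower front edge, the free edge to push, 160 mm from the hinge line. Moves with the lid, whose frame is 210 wide and 14 mm thick (underside 5 mm below the hinge line when shut). x of this point points to the hinge, z out of the lid's outer face. Lid sprung up: about 215 mm above the bench; fully open: about 280 mm
- socket: Bystander: chrome spark plug socket standing upright, 27 mm diameter, 66 mm tall, origin under its centre; stands in front of the cleaner to the left of the tab as the robot sees it
- pawl: Bystander: red nylon starter pawl lying flat, about 48 x 20 x 9 mm, origin under its round hub; in front of the cleaner to the right of the tab
- mount_block: Bystander: black rubber carburetor mount block with a round bore, 62 x 48 x 22 mm, origin under its centre; right of the cleaner
- probe: Bystander: brass-bodied tachometer probe lying along its own x, 136 mm long, 21 mm thick, origin under its centre; left of the cleaner
- shroud: Bystander: half-round aluminium cylinder shroud piece standing like an arch, 96 x 136 x 54 mm, origin at bench height under its centre; farther right of the cleaner
- float_bowl: Bystander: aluminium carburetor float bowl, a cup 46 mm across and 28 mm tall, origin under its centre; farther left of the cleaner
- screwdriver: Bystander: black-handled screwdriver 190 mm long lying behind the cleaner, origin under its middle

How it is judged (in metres and radians):
On the way, in this order (a step that is already met when the one before it is completed fails the run):
1. the release tab is pressed down (value of joint tab above 0.15 rad).
2. the lid has sprung up, off the latch (value of joint lid between 0.4 and 1.2 rad), for 0.1 s.
At the end, for the whole second after the job is handed in: The lid rests fully open (beyond 1.75 rad of its 1.85 rad travel, at rest), the release tab has sprung back, the cleaner stands flat within 30 mm of where it stood, and every part around it is within 30 mm of where it lay (value of joint lid above 1.75 rad and velocity of joint lid between -0.1 and 0.1 rad/s and value of joint tab below 0.08 rad and distance of each of cleaner, socket, pawl, mount_block, probe, shroud, float_bowl, screwdriver from where it was at the start of the episode below 0.03 m and angle between cleaner's own z axis and vertical below 0.05 rad); the robot touches nothing.
It fails at once if the cleaner is shoved more than 30 mm, lifted or tipped (distance of cleaner from where it was at the start of the episode above 0.03 m or height (world z) of cleaner above 0.012 m or angle between cleaner's own z axis and vertical above 0.12 rad).
It fails at once if the cleaner, its tab or its lid is gripped or forced (more than 35 N from the fingers) (contact force between the fingers and cleaner above 35 N).
It fails at once if a part or tool lying around is moved more than 30 mm or picked up (distance of any of socket, pawl, mount_block, probe, shroud, float_bowl, screwdriver from where it was at the start of the episode above 0.03 m).
It also fails if it takes over 48 s, if anything falls off the work surface, if the arm or the gripper's body presses on something with over 40 N, if the wrist force passes 120 N, or if a joint passes its speed limit or range.

### The arm

A 6-joint arm with a two-finger parallel gripper is mounted at the origin on the work surface. World frame = base frame: x ahead of the robot, y to its left, z up, the work surface at z = 0. Lengths are in m, angles in degrees, forces in N, time in s.
With the tool pointing down it reaches from about 0.4 to 0.825 m from the base axis. Payload 7 kg.
Tool frame: the origin (TCP) lies between the finger pads; the fingertips stand ahead of it and the grasp point (between the pads) lies 11 mm behind it (robot.tips_ahead is the z of the fingertips in the tool frame, in m); z points along the fingers, y is the direction in which the jaws open and shut (so a half turn about z gives the same grasp; the last joint's range is limited). The gripper opens to 85 mm and grips with 20 to 120 N. Pads are 22 mm wide; open, the fingers measure 114 mm over their backs; the gripper's body (76 mm by 85 mm) begins 54 mm behind the grasp point. The pads swing forward as they close: fully open they stand 13 mm farther back than shut.
Start: joints at [84.803, 20.546, 0.682, 0, -70.136, -16.507], TCP at [0.25, 0.627, 0.239] pointing down, gripper open.
Joint ranges: [-176.03, 176.03], [-82.01, 121.73], [-58.28, 71.71], [-173.87, 95.51], [-174.79, -0.11], [-173.66, 173.66]. Speed limits (degrees/s): [136.94, 136.94, 172.46, 180, 180, 180].

### API

Orientations are given as [roll, pitch, yaw] about the fixed x, y, z axes, in that order (R = Rz(yaw) Ry(pitch) Rx(roll)).
In Python, from rig import monitor, imaging, robot gives the robot as it stands.
- The arm moves only by the shell command python3 -m crank 'ROWS' [FORCE]. ROWS is JSON, a list of rows, each an object with "delta_pos": the shift along the world's x, y, z in mm, a list of three; "delta_rot": the turn, a rotation vector about the world's x, y, z in rad, a list of three; "hand": the closure, from -1 (fully open) to 1 (shut). In form: [{"delta_pos": [x, y, z], "delta_rot": [rx, ry, rz], "hand": hand}, ...]. A call has 1 to 5 rows; each row is the pose to reach, as a shift and turn from the pose commanded when the call began; what a row does not reach only later rows make up. A row lasts 1/10 s, in which the tool goes at most 50 mm and 8.59 degrees, less where a joint would pass 70% of its speed; a pose out of reach is approached as far as the arm can. A call with a gripper value outside its range is refused whole. The fingers move at their own pace and stop on an object; FORCE is the grip in N (left out, the last holds). Time passes only in rows, so rows that repeat a pose let the fingers close. It gives the time, the measured TCP pose, the force and the opening at its end, in the units of the state.
- monitor.get_obs(): the state, without advancing time (a new reading comes with each control period).
- imaging.read_camera(name): name is "side" or "top"; returns the picture (480x640x3 uint8, red, green, blue); there is no depth.
- imaging.camera_params(name): a dict with "mtx" (3x3 intrinsics, pixels), "k1" (the pictures are not rectified: a ray, as slopes to the right and down, at radius r is drawn at 1 + k1 r^2 times it, then the intrinsics apply), "cam_to_world" (4x4, takes a point from camera to world coordinates). Camera axes: x right, y up, looking along -z (the intrinsics and any distortion apply to the point x, -y, -z); pixel columns grow to the right and rows downward; lengths in m; the calibration is good to about 2 mm. A picture is of the moment at which its call begins. camera_params takes no time and is no camera call.
- robot.hand_in(): hands the job in, once; it reports no verdict.
The state is a dict: "t": time; "joints": joint angles; "joint_velocities": joint speeds; "effort": joint torques, N m; "eef_pos": TCP position; "eef_rot": TCP orientation; "wrist_force": force on the tool from outside, world axes, zero at the start; "ft_torque": the same for the moment, N m; "gripper_width": finger opening in m.
Only numpy, scipy, OpenCV 4.12 (cv2) and the standard library are available. Lean on these libraries where they do the work, as an engineer would, in place of code of your own. Each camera call takes 0.05 s, during which the arm holds its last target.

## Working session

There is one attempt and no reset: what is moved stays moved. The work goes in short steps, Python scripts to look and compute and a shell command to move; the robot and the scene stay as the last step left them, time stands still between calls to the robot, and variables do not carry over. Pictures are saved under pics/ and viewed, and the job is handed in when it is done.

```bash
ls; mkdir -p pics; python3 - <<'E'
from rig import monitor, imaging, robot
import cv2
for n in("side","top"):
    cv2.imwrite(f"pics/{n}0.png",imaging.read_camera(n)[:,:,::-1])
    print(imaging.camera_params(n))
print(monitor.get_obs(),robot.tips_ahead)
E
```

```text
pics
{'mtx': array([[587.75858258,   0.        , 313.24380873],
       [  0.        , 587.75858258, 243.10973481],
       [  0.        ,   0.        ,   1.        ]]), 'k1': -0.17450537116636666, 'cam_to_world': array([[ 9.29117587e-01,  2.06435204e-01, -3.06798005e-01,
         2.02386791e-01],
       [-3.69783921e-01,  5.20034881e-01, -7.69950371e-01,
        -8.57263241e-01],
       [ 6.00801874e-04,  8.28823400e-01,  5.59509974e-01,
         7.32845960e-01],
       [ 0.00000000e+00,  0.00000000e+00,  0.00000000e+00,
         1.00000000e+00]])}
{'mtx': array([[608.66548826,   0.        , 320.5206118 ],
       [  0.        , 608.66548826, 241.77433026],
       [  0.        ,   0.        ,   1.        ]]), 'k1': -0.1967127150359487, 'cam_to_world': array([[-0.00201743,  0.98848008, -0.15133755,  0.39216007],
       [-0.9999187 , -0.00389944, -0.0121401 ,  0.03186354],
       [-0.01259038,  0.15130076,  0.98840759,  1.30535799],
       [ 0.        ,  0.        ,  0.        ,  1.        ]])}
{'t': 0.1, 'joints': array([ 8.48033143e+01,  2.05873001e+01,  6.39950222e-01, -1.71960187e-02,
       -7.01345620e+01, -1.65067145e+01]), 'joint_velocities': array([ 0.00241046, -0.11079942,  0.18097737,  0.15058001,  0.01711259,
        0.0030596 ]), 'effort': array([-1.29568834e-03, -5.84764266e+01,  2.94109547e+01,  6.95453390e+00,
       -3.14784251e-03,  3.39948485e-06]), 'eef_pos': array([0.24949176, 0.62676678, 0.23846644]), 'eef_rot': array([ 1.79916870e+02, -7.77550311e-03, -2.17092496e+01]), 'wrist_force': array([ 0.15853885, -0.16237699,  0.09180886]), 'ft_torque': array([0.01851229, 0.00889215, 0.04623228]), 'gripper_width': 0.0854410561478377} 0.008
```

```bash
sleep 3; ls pics
```

```text
side0.png
top0.png
```

View pics/side0.png

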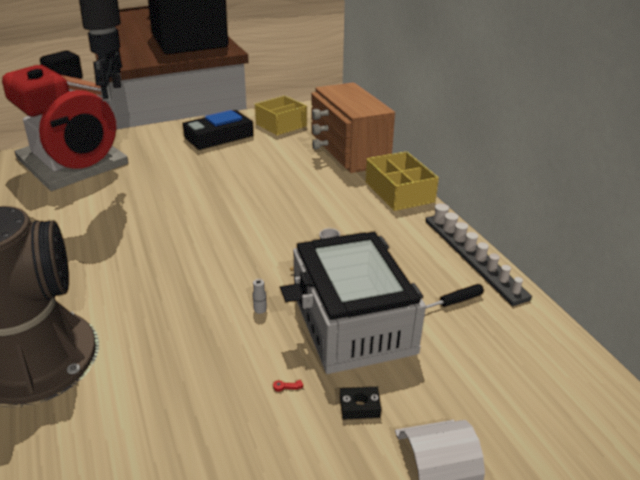

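View pics/top0.png

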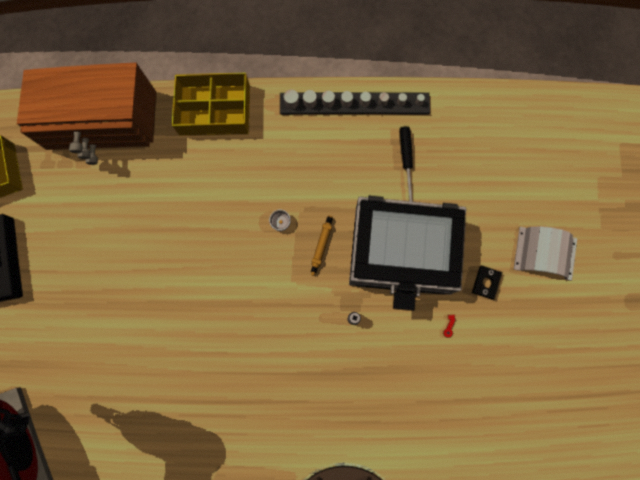

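The top view shows the cleaner near (410,245) with its tab at (404,298). The socket is at (354,318) and the pawl at (450,326). I'll zoom in to get the corners.

```bash
python3 - <<'E'
import cv2
i=cv2.imread("pics/top0.png")[180:345,330:510]; cv2.imwrite("pics/topz.png",cv2.resize(i,None,fx=4,fy=3.6,interpolation=cv2.INTER_CUBIC)[:600])
i=cv2.imread("pics/side0.png")[220:380,240:440]; cv2.imwrite("pics/sidez.png",cv2.resize(i,None,fx=3.7,fy=3.7,interpolation=cv2.INTER_CUBIC)[:600])
E
```

```text
(no output)
```

View pics/topz.png

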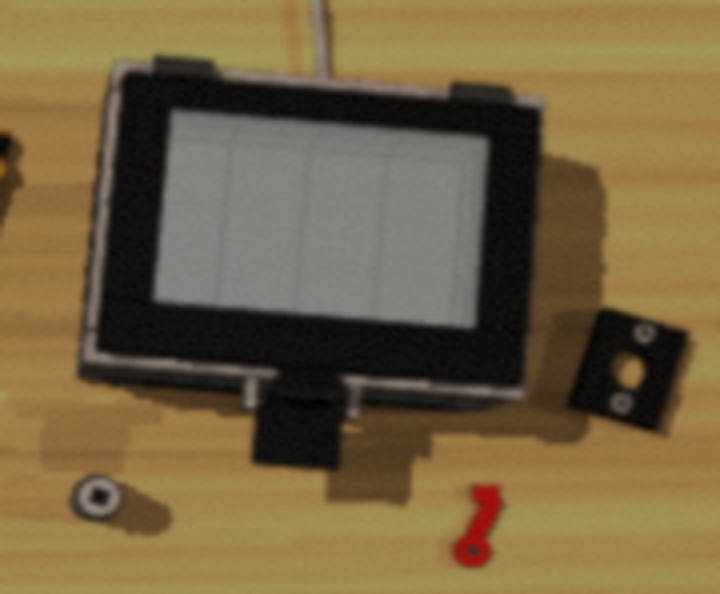

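View pics/sidez.png

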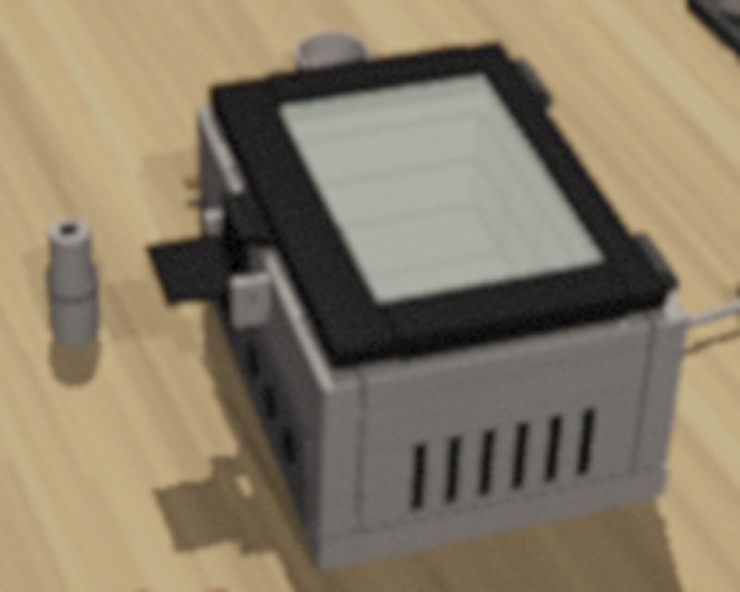

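```bash
cat > h.py <<'E'
import numpy as np
from rig import monitor, imaging, robot
from scipy.optimize import least_squares
def proj(n,P):
    c=imaging.camera_params(n);T=np.linalg.inv(c['cam_to_world'])
    p=np.atleast_2d(P)@T[:3,:3].T+T[:3,3]
    s=np.c_[p[:,0],-p[:,1]]/(-p[:,2:3]); r=(s**2).sum(1,keepdims=True)
    s=s*(1+c['k1']*r); m=c['mtx']
    return np.c_[s[:,0]*m[0,0]+m[0,2],s[:,1]*m[1,1]+m[1,2]]
def world(n,uv,z):
    return least_squares(lambda q:proj(n,[[q[0],q[1],z]])[0]-uv,[.6,0]).x
E
python3 - <<'E'
from h import *
tz=lambda u,v:(330+(u+.5)/4-.5,180+(v+.5)/3.6-.5)
sz=lambda u,v:(240+(u+.5)/3.7-.5,220+(v+.5)/3.7-.5)
L=[("top",tz(97,352),(-.08,.105,.133)),("top",tz(522,388),(-.08,-.105,.133)),
("top",tz(252,463),(-.137,.022,.107)),("top",tz(338,468),(-.137,-.022,.107)),
("side",sz(148,246),(-.137,.022,.107)),("side",sz(168,303),(-.137,-.022,.105)),("side",sz(212,88),(-.08,.105,.133)),("side",sz(336,348),(-.08,-.105,.133))]
def w(q,P):
    c,s=np.cos(q[2]),np.sin(q[2]);return [q[0]+c*P[0]-s*P[1],q[1]+s*P[0]+c*P[1],P[2]]
f=lambda q:np.concatenate([proj(n,[w(q,P)])[0]-uv for n,uv,P in L])
for k in (L,L[:4],L[4:]):
    LL=k; r=least_squares(lambda q:np.concatenate([proj(n,[w(q,P)])[0]-uv for n,uv,P in LL]),[.65,-.1,0])
    print(r.x,r.fun.reshape(-1,2).round(1).tolist())
r=least_squares(f,[.65,-.1,0]); 
for nm,P in dict(tab=(-.12,0,.107),hinge=(.08,0,.124),edge=(-.08,0,.119)).items(): print(nm,np.round(w(r.x,P),4))
print("socket",world("top",tz(97,497),.066),"pawl",world("top",tz(472,550),.009))
E
```

```text
[ 0.57481862 -0.13011098 -0.10146613] [[-0.3, -2.1], [0.7, -1.9], [-0.3, 1.1], [0.4, 1.8], [-1.8, -0.8], [-1.2, 0.5], [0.5, -1.5], [1.3, 1.0]]
[ 0.5742244  -0.12969006 -0.10007655] [[-0.4, -1.7], [0.6, -1.7], [-0.4, 1.4], [0.3, 2.1]]
[ 0.5752458  -0.13055597 -0.10335905] [[-1.5, -0.8], [-0.9, 0.5], [0.9, -1.5], [1.5, 1.1]]
tab [ 0.4554 -0.118   0.107 ]
hinge [ 0.6544 -0.1382  0.124 ]
edge [ 0.4952 -0.122   0.119 ]
socket [ 0.4259413  -0.02022763] pawl [ 0.39436356 -0.22243494]
```

```bash
python3 -m crank '[{"delta_pos":[15,-25,30],"delta_rot":[0,0,0.07],"hand":1},{"delta_pos":[35,-60,50],"delta_rot":[0,0,0.14],"hand":1},{"delta_pos":[60,-100,50],"delta_rot":[0,0,0.21],"hand":1},{"delta_pos":[85,-140,50],"delta_rot":[0,0,0.277],"hand":1},{"delta_pos":[110,-180,50],"delta_rot":[0,0,0.277],"hand":1}]' 30
```

```text
t: 0.6
eef_pos: [0.3601, 0.4454, 0.2892]
eef_rot: [180.0, 0.0, -5.7]
wrist_force: [0.6, -0.5, -0.4]
gripper_width: 0.0125
```

```bash
python3 -m crank '[{"delta_pos":[20,-40,0],"delta_rot":[0,0,0],"hand":1},{"delta_pos":[40,-80,0],"delta_rot":[0,0,0],"hand":1},{"delta_pos":[60,-120,0],"delta_rot":[0,0,0],"hand":1},{"delta_pos":[80,-160,0],"delta_rot":[0,0,0],"hand":1},{"delta_pos":[90,-205,0],"delta_rot":[0,0,0],"hand":1}]'
python3 -m crank '[{"delta_pos":[0,-45,0],"delta_rot":[-0.01,-0.104,0],"hand":1},{"delta_pos":[0,-90,0],"delta_rot":[-0.021,-0.208,0],"hand":1},{"delta_pos":[0,-135,0],"delta_rot":[-0.032,-0.312,0],"hand":1},{"delta_pos":[0,-180,0],"delta_rot":[-0.042,-0.416,0],"hand":1},{"delta_pos":[0,-225,0],"delta_rot":[-0.053,-0.52,0],"hand":1}]'
python3 -m crank '[{"delta_pos":[0,-45,-10],"delta_rot":[0,0,0],"hand":1},{"delta_pos":[0,-90,-30],"delta_rot":[0,0,0],"hand":1},{"delta_pos":[0,-130,-60],"delta_rot":[0,0,0],"hand":1},{"delta_pos":[0,-132,-100],"delta_rot":[0,0,0],"hand":1},{"delta_pos":[0,-132,-130],"delta_rot":[0,0,0],"hand":1}]'
```

```text
t: 1.1
eef_pos: [0.4504, 0.2405, 0.2889]
eef_rot: [180.0, 0.0, -5.8]
wrist_force: [1.3, -0.5, -0.7]
gripper_width: 0.0
t: 1.6
eef_pos: [0.4489, 0.0164, 0.2893]
eef_rot: [-179.9, -30.2, -5.7]
wrist_force: [1.2, -2.2, 0.4]
gripper_width: -0.0001
t: 2.1
eef_pos: [0.4598, -0.1305, 0.1782]
eef_rot: [-178.3, -28.2, -6.0]
wrist_force: [-0.3, 0.6, -0.4]
gripper_width: -0.0001
```

```bash
python3 -m crank '[{"delta_pos":[0,0,0],"delta_rot":[0,0,0],"hand":1},{"delta_pos":[0,0,0],"delta_rot":[0,0,0],"hand":1}]'; python3 - <<'E'
from h import *
import cv2
i=imaging.read_camera("top")[180:345,330:510,::-1]; cv2.imwrite("pics/t1.png",cv2.resize(i,None,fx=3.6,fy=3.6))
cv2.imwrite("pics/s1.png",imaging.read_camera("side")[:,:,::-1])
print(monitor.get_obs())
E
```

```text
t: 2.3
eef_pos: [0.4593, -0.129, 0.1781]
eef_rot: [-178.5, -28.1, -5.9]
wrist_force: [0.6, 0.4, 0.4]
gripper_width: -0.0002
{'t': 2.4, 'joints': array([ 11.50278915, -10.90585908, -58.21517059,  23.66338172,
       -16.46015549,  51.94940374]), 'joint_velocities': array([ 0.62327668, -0.70012441,  0.06587306, -0.24184404,  0.31509002,
        0.26321961]), 'effort': array([-4.19472484e-01, -8.25136721e+00,  2.47153831e+01,  4.77890611e+00,
        1.22322712e+00, -5.90450989e-03]), 'eef_pos': array([ 0.4597373 , -0.12811154,  0.17919213]), 'eef_rot': array([-178.41199776,  -28.21161072,   -5.75484294]), 'wrist_force': array([-0.12693313, -0.35662547,  0.10207143]), 'ft_torque': array([0.0618432 , 1.49022801, 0.0091248 ]), 'gripper_width': -0.0002076557980832751}
```

View pics/s1.png

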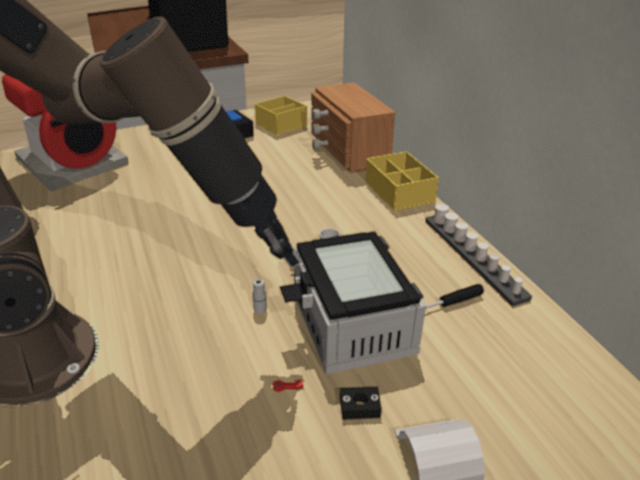

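View pics/t1.png

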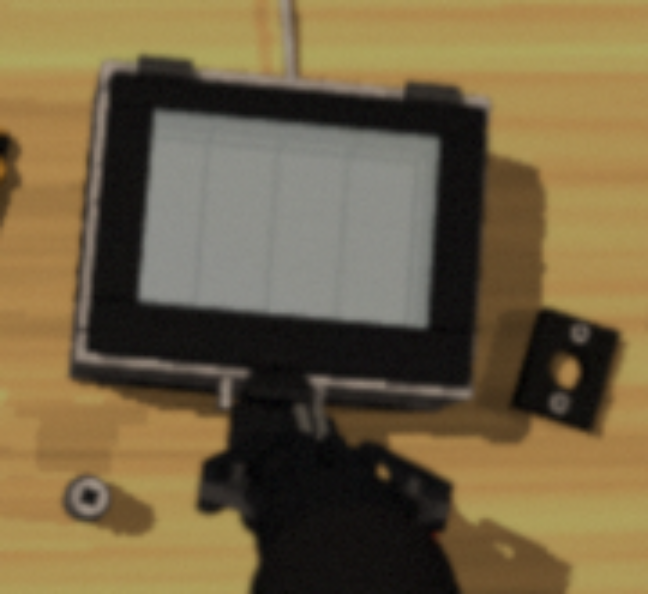

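Joint 3 is at its limit, so the arm can't hold a 30° tilt this close in. I'll go back to a near-vertical tool, which clears the lid anyway, while rising a little.

```bash
python3 -m crank '[{"delta_pos":[0,0,15],"delta_rot":[0.012,0.12,0],"hand":1},{"delta_pos":[0,0,30],"delta_rot":[0.024,0.24,0],"hand":1},{"delta_pos":[0,0,30],"delta_rot":[0.036,0.36,0],"hand":1},{"delta_pos":[0,0,30],"delta_rot":[0.046,0.45,0],"hand":1},{"delta_pos":[0,0,30],"delta_rot":[0.046,0.45,0],"hand":1}]';python3 -c "
from h import *
print(monitor.get_obs()['joints'])"
```

```text
t: 2.9
eef_pos: [0.4624, -0.1276, 0.2096]
eef_rot: [-178.4, -2.2, -5.7]
wrist_force: [-1.5, -0.1, -0.5]
gripper_width: 0.0
[  7.24786469   2.0529185  -26.53521095  -1.2444305  -58.92044535
  77.68327247]
```

```bash
python3 -m crank '[{"delta_pos":[-8,5,-10],"delta_rot":[-0.028,0,0],"hand":1},{"delta_pos":[-15,10.5,-30],"delta_rot":[-0.028,0,0],"hand":1},{"delta_pos":[-15,10.5,-55],"delta_rot":[-0.028,0,0],"hand":1},{"delta_pos":[-15,10.5,-75],"delta_rot":[-0.028,0,0],"hand":1},{"delta_pos":[-15,10.5,-82],"delta_rot":[-0.028,0,0],"hand":1}]'
python3 - <<'E'
from h import *
import cv2
i=imaging.read_camera("side")[200:370,230:440,::-1]; cv2.imwrite("pics/s2.png",cv2.resize(i,None,fx=3.5,fy=3.5))
i=imaging.read_camera("top")[180:345,330:510,::-1]; cv2.imwrite("pics/t2.png",cv2.resize(i,None,fx=3.6,fy=3.6))
o=monitor.get_obs();print(o['t'],o['eef_pos'],o['eef_rot'],o['wrist_force'])
E
```

```text
t: 3.4
eef_pos: [0.4431, -0.1175, 0.1256]
eef_rot: [180.0, -2.4, -5.7]
wrist_force: [-0.5, -0.0, 1.3]
gripper_width: -0.0001
3.5 [ 0.44400751 -0.11768971  0.12645107] [179.99178685  -2.38554784  -5.67336944] [ 0.14803436 -0.27282813  0.31328922]
```

View pics/s2.png

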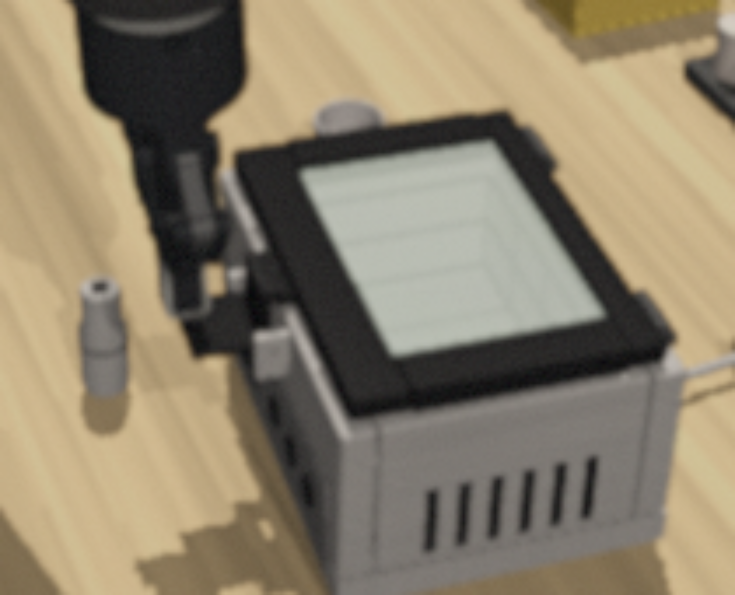

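View pics/t2.png

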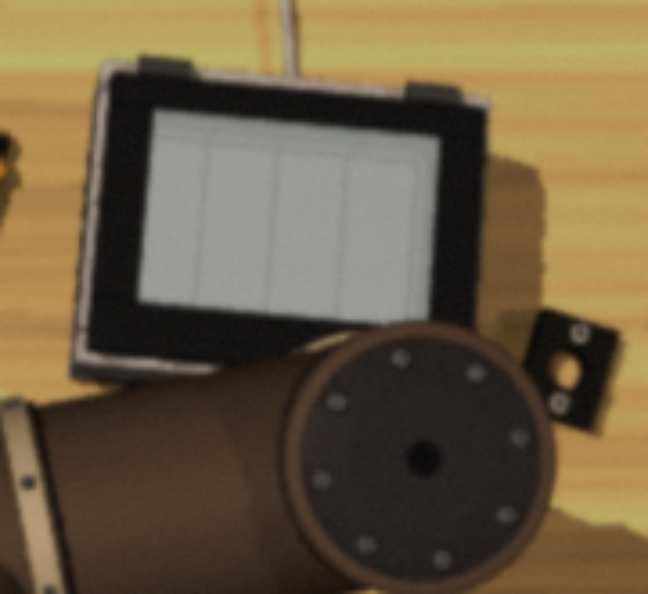

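```bash
python3 -m crank '[{"delta_pos":[5,0,-4],"delta_rot":[0,0,0],"hand":1},{"delta_pos":[5,0,-8],"delta_rot":[0,0,0],"hand":1},{"delta_pos":[5,0,-10],"delta_rot":[0,0,0],"hand":1},{"delta_pos":[5,0,-12],"delta_rot":[0,0,0],"hand":1},{"delta_pos":[5,0,-13],"delta_rot":[0,0,0],"hand":1}]'
```

```text
t: 4.0
eef_pos: [0.4497, -0.1181, 0.1135]
eef_rot: [-180.0, -2.4, -5.7]
wrist_force: [-2.1, 0.1, 4.0]
gripper_width: 0.0003
```

In contact at about 4 N. Pressing on slowly.

```bash
python3 -m crank '[{"delta_pos":[0,0,-1.5],"delta_rot":[0,0,0],"hand":1},{"delta_pos":[0,0,-3],"delta_rot":[0,0,0],"hand":1}]';python3 -m crank '[{"delta_pos":[0,0,-1.5],"delta_rot":[0,0,0],"hand":1},{"delta_pos":[0,0,-2.5],"delta_rot":[0,0,0],"hand":1},{"delta_pos":[0,0,-2.5],"delta_rot":[0,0,0],"hand":1}]'
python3 - <<'E'
from h import *
import cv2
i=imaging.read_camera("side")[200:370,230:440,::-1]; cv2.imwrite("pics/s3.png",cv2.resize(i,None,fx=3.5,fy=3.5))
o=monitor.get_obs();print(o['t'],o['eef_pos'],o['eef_rot'],o['wrist_force'])
E
```

```text
t: 4.2
eef_pos: [0.4497, -0.1181, 0.1106]
eef_rot: [-180.0, -2.4, -5.7]
wrist_force: [-3.0, 0.8, 5.9]
gripper_width: -0.0003
t: 4.5
eef_pos: [0.4499, -0.1181, 0.1083]
eef_rot: [-180.0, -2.4, -5.7]
wrist_force: [-3.2, 1.0, 7.7]
gripper_width: -0.0001
4.55 [ 0.44991347 -0.11812887  0.10834969] [-179.98680928   -2.43629194   -5.73380836] [-3.10509259  0.19251642  7.35540484]
```

View pics/s3.png

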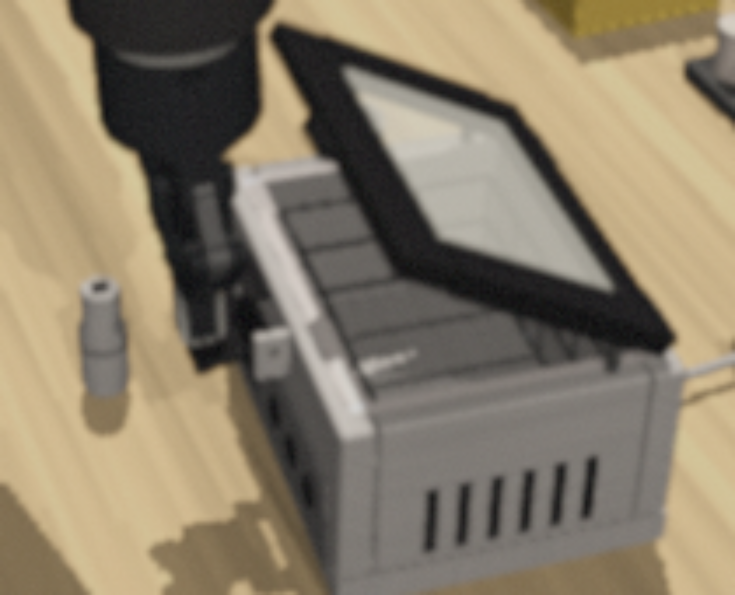

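The lid has sprung to about 0.63; its front corner is at (285,35) in the crop. Now I'll release the tab, back off and rise, offset to the right to clear the catch tongue.

```bash
python3 -m crank '[{"delta_pos":[-3,0,15],"delta_rot":[0,0,0],"hand":1},{"delta_pos":[-10,0,35],"delta_rot":[0,0,0],"hand":1},{"delta_pos":[-10,-12,55],"delta_rot":[0,0,0],"hand":1},{"delta_pos":[-5,-24,75],"delta_rot":[0,0,0],"hand":1},{"delta_pos":[5,-31,86],"delta_rot":[0,0,0],"hand":1}]'
python3 -m crank '[{"delta_pos":[8,0,0],"delta_rot":[0,0,0],"hand":1},{"delta_pos":[16,0,0],"delta_rot":[0,0,0],"hand":1},{"delta_pos":[24,-1,0],"delta_rot":[0,0,0],"hand":1}]'
python3 - <<'E'
from h import *
import cv2
i=imaging.read_camera("side")[180:350,230:440,::-1]; cv2.imwrite("pics/s4.png",cv2.resize(i,None,fx=3.5,fy=3.5))
o=monitor.get_obs();print(o['t'],o['eef_pos'],o['eef_rot'],o['wrist_force'])
E
```

```text
t: 5.05
eef_pos: [0.4549, -0.1497, 0.1956]
eef_rot: [-180.0, -2.5, -5.7]
wrist_force: [-0.4, 0.5, -0.7]
gripper_width: 0.0001
t: 5.35
eef_pos: [0.4786, -0.1498, 0.1928]
eef_rot: [-180.0, -2.3, -5.7]
wrist_force: [-1.1, 0.4, -0.7]
gripper_width: 0.0001
5.4 [ 0.47980364 -0.14987138  0.19280692] [179.99489731  -2.31616503  -5.71279951] [ 1.54838508 -0.34575776  1.14849452]
```

View pics/s4.png

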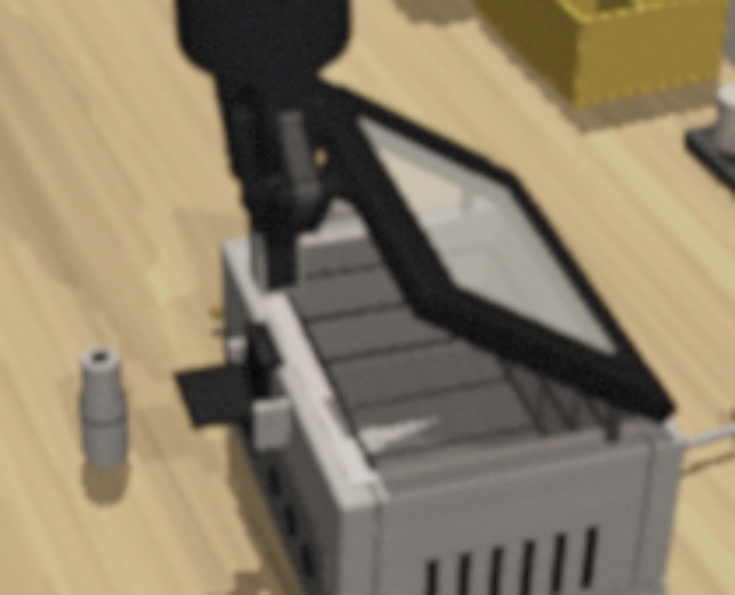

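The tab has sprung back and the finger is just in front of the lid edge. Starting the push along the lid's arc.

```bash
python3 -m crank '[{"delta_pos":[8,-1,0],"delta_rot":[0,0,0],"hand":1},{"delta_pos":[16,-2,0],"delta_rot":[0,0,0],"hand":1},{"delta_pos":[24,-3,0],"delta_rot":[0,0,0],"hand":1},{"delta_pos":[30,-3.5,4],"delta_rot":[0,0,0],"hand":1},{"delta_pos":[36,-4,11],"delta_rot":[0,0,0],"hand":1}]'
python3 -m crank '[{"delta_pos":[6,-1,7],"delta_rot":[0,0,0],"hand":1},{"delta_pos":[12,-1,14],"delta_rot":[0,0,0],"hand":1},{"delta_pos":[20,-2,21],"delta_rot":[0,0,0],"hand":1}]'
python3 - <<'E'
from h import *
import cv2
i=imaging.read_camera("side")[150:350,230:440,::-1]; cv2.imwrite("pics/s5.png",cv2.resize(i,None,fx=3,fy=3))
o=monitor.get_obs();print(o['t'],o['eef_pos'],o['eef_rot'],o['wrist_force'])
E
```

```text
t: 5.9
eef_pos: [0.5133, -0.1541, 0.2043]
eef_rot: [-180.0, -2.1, -5.8]
wrist_force: [-5.7, 1.8, 4.2]
gripper_width: -0.0002
t: 6.2
eef_pos: [0.5345, -0.1562, 0.2266]
eef_rot: [-180.0, -2.4, -5.7]
wrist_force: [-3.5, 0.9, 2.7]
gripper_width: 0.0001
6.25 [ 0.5366819  -0.1564205   0.22785307] [179.98609353  -2.51699122  -5.71446807] [ 0.46487225 -0.57810961  3.79730646]
```

View pics/s5.png

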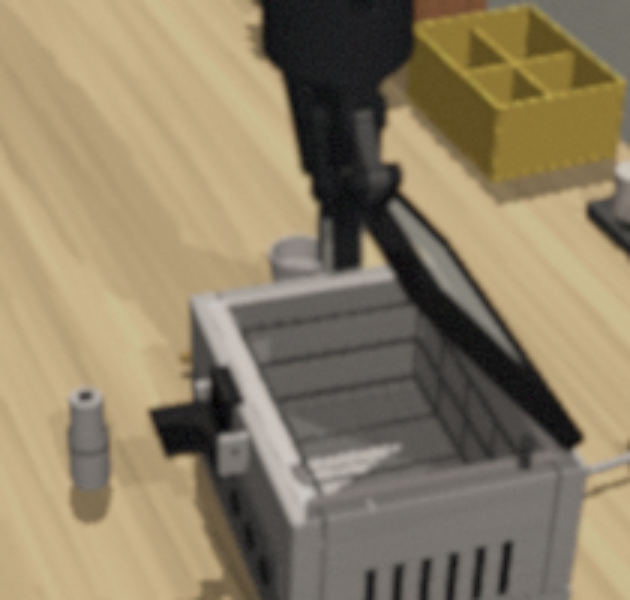

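```bash
python3 -m crank '[{"delta_pos":[4,0,10],"delta_rot":[0,0,0],"hand":1},{"delta_pos":[12,-1,18],"delta_rot":[0,0,0],"hand":1},{"delta_pos":[21,-2,24],"delta_rot":[0,0,0],"hand":1},{"delta_pos":[30,-3,29],"delta_rot":[0,0,0],"hand":1},{"delta_pos":[40,-4,34],"delta_rot":[0,0,0],"hand":1}]'
python3 -m crank '[{"delta_pos":[10,-1,3],"delta_rot":[0,0,0],"hand":1},{"delta_pos":[20,-2,6],"delta_rot":[0,0,0],"hand":1},{"delta_pos":[30,-3,8],"delta_rot":[0,0,0],"hand":1}]'
python3 - <<'E'
from h import *
import cv2
i=imaging.read_camera("side")[150:350,230:440,::-1]; cv2.imwrite("pics/s6.png",cv2.resize(i,None,fx=3,fy=3))
o=monitor.get_obs();print(o['t'],o['eef_pos'],o['eef_rot'],o['wrist_force'])
E
```

```text
t: 6.75
eef_pos: [0.5756, -0.1602, 0.2604]
eef_rot: [-180.0, -2.4, -5.7]
wrist_force: [-0.7, 0.3, 1.1]
gripper_width: -0.0001
t: 7.05
eef_pos: [0.6056, -0.1632, 0.2679]
eef_rot: [-180.0, -2.4, -5.7]
wrist_force: [0.4, 0.1, 0.3]
gripper_width: 0.0001
7.1 [ 0.60699288 -0.16331319  0.26791997] [179.99397938  -2.42999879  -5.72860205] [ 2.91167078 -0.62818141  2.01388873]
```

View pics/s6.png

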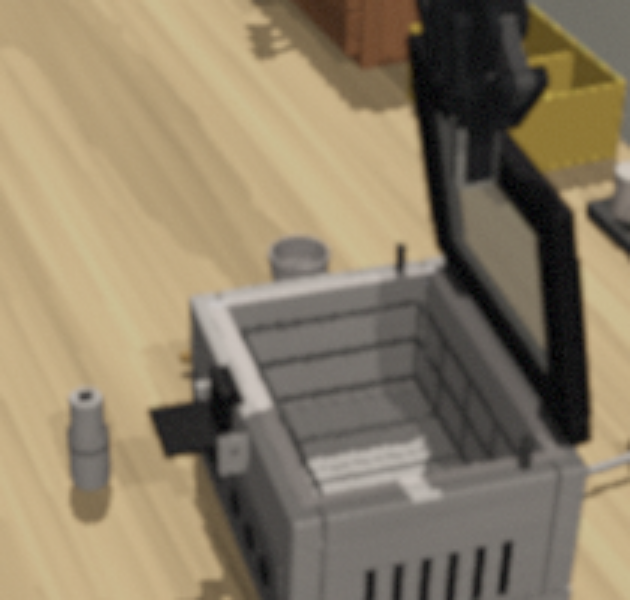

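```bash
python3 -m crank '[{"delta_pos":[8,-1,1],"delta_rot":[0,0,0],"hand":1},{"delta_pos":[16,-2,1],"delta_rot":[0,0,0],"hand":1},{"delta_pos":[24,-2.5,1],"delta_rot":[0,0,0],"hand":1}]'
python3 - <<'E'
from h import *
import cv2
i=imaging.read_camera("side")[150:350,230:440,::-1]; cv2.imwrite("pics/s7.png",cv2.resize(i,None,fx=3,fy=3))
o=monitor.get_obs();print(o['t'],o['eef_pos'],o['eef_rot'],o['wrist_force'])
E
```

```text
t: 7.4
eef_pos: [0.6292, -0.1657, 0.2688]
eef_rot: [-180.0, -2.4, -5.7]
wrist_force: [-0.6, 0.0, 0.2]
gripper_width: 0.0002
7.45 [ 0.63019094 -0.1657032   0.26849897] [-179.99673724   -2.3970937    -5.73773618] [ 2.19280572 -1.0452972   0.30213157]
```

View pics/s7.png

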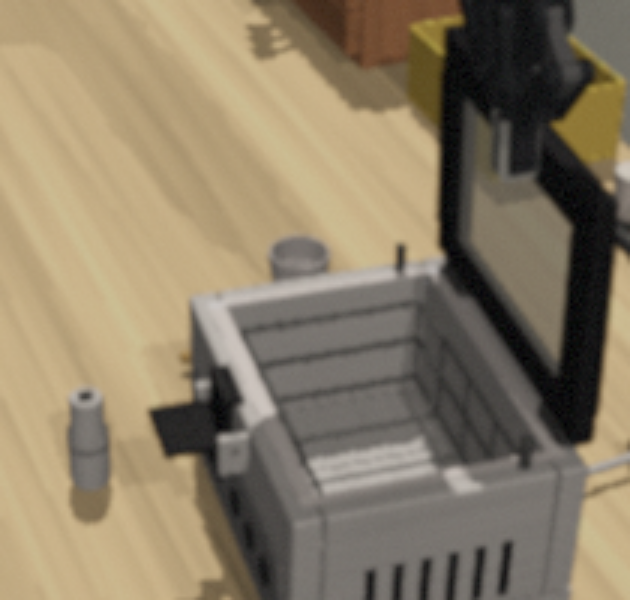

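Lid looks close to 1.6. Continuing.

```bash
python3 -m crank '[{"delta_pos":[8,-1,0],"delta_rot":[0,0,0],"hand":1},{"delta_pos":[16,-2,0],"delta_rot":[0,0,0],"hand":1},{"delta_pos":[24,-2.5,-1],"delta_rot":[0,0,0],"hand":1},{"delta_pos":[30,-3,-2],"delta_rot":[0,0,0],"hand":1},{"delta_pos":[30,-3,-2],"delta_rot":[0,0,0],"hand":1}]'
python3 - <<'E'
from h import *
import cv2
i=imaging.read_camera("side")[150:350,230:440,::-1]; cv2.imwrite("pics/s8.png",cv2.resize(i,None,fx=3,fy=3))
o=monitor.get_obs();print(o['t'],o['eef_pos'],o['eef_rot'],o['wrist_force'])
E
```

```text
t: 7.95
eef_pos: [0.6593, -0.1685, 0.2662]
eef_rot: [-180.0, -2.4, -5.7]
wrist_force: [-0.1, -0.3, -0.6]
gripper_width: 0.0002
8.0 [ 0.65888107 -0.16854429  0.26639232] [-179.98192573   -2.36060021   -5.74764306] [ 0.03620217 -0.19712961 -0.62907026]
```

View pics/s8.png

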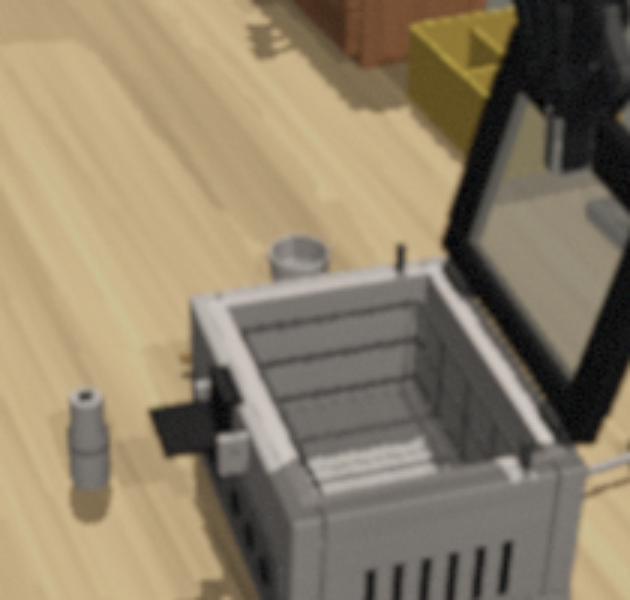

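The lid has fallen fully open. Retreating the tool toward the robot and up.

```bash
python3 -m crank '[{"delta_pos":[-15,1,0],"delta_rot":[0,0,0],"hand":1},{"delta_pos":[-45,4,0],"delta_rot":[0,0,0],"hand":1},{"delta_pos":[-85,8,15],"delta_rot":[0,0,0],"hand":1},{"delta_pos":[-125,12,40],"delta_rot":[0,0,0],"hand":1},{"delta_pos":[-160,40,70],"delta_rot":[0,0,0],"hand":1}]'
python3 -m crank '[{"delta_pos":[0,40,0],"delta_rot":[0,0,0],"hand":1},{"delta_pos":[0,80,0],"delta_rot":[0,0,0],"hand":1},{"delta_pos":[0,120,0],"delta_rot":[0,0,0],"hand":1},{"delta_pos":[0,160,0],"delta_rot":[0,0,0],"hand":1},{"delta_pos":[0,200,0],"delta_rot":[0,0,0],"hand":1}]'
python3 -m crank '[{"delta_pos":[0,40,0],"delta_rot":[0,0,0],"hand":1},{"delta_pos":[0,80,0],"delta_rot":[0,0,0],"hand":1},{"delta_pos":[0,100,0],"delta_rot":[0,0,0],"hand":1},{"delta_pos":[0,100,0],"delta_rot":[0,0,0],"hand":1},{"delta_pos":[0,100,0],"delta_rot":[0,0,0],"hand":1}]'
python3 - <<'E'
from h import *
import cv2
for n in("side","top"):
    cv2.imwrite(f"pics/{n}9.png",imaging.read_camera(n)[:,:,::-1])
    a=cv2.imread(f"pics/{n}0.png");b=cv2.imread(f"pics/{n}9.png")
    print(proj(n,[[.5748-.0801,-.122,.1]]))
o=monitor.get_obs();print(o['t'],o['eef_pos'],o['wrist_force'])
E
```

```text
t: 8.5
eef_pos: [0.4986, -0.1316, 0.3348]
eef_rot: [180.0, -2.3, -5.9]
wrist_force: [0.2, 0.8, 1.9]
gripper_width: 0.0003
t: 9.0
eef_pos: [0.5006, 0.0708, 0.3353]
eef_rot: [-179.9, -2.5, -5.7]
wrist_force: [0.9, 0.4, -0.4]
gripper_width: 0.0002
t: 9.5
eef_pos: [0.5008, 0.1696, 0.3347]
eef_rot: [-180.0, -2.4, -5.7]
wrist_force: [0.4, -0.0, 0.4]
gripper_width: 0.0003
[[312.85117307 290.6699982 ]]
[[405.38802649 282.19865165]]
9.6 [0.50105231 0.16878714 0.33491491] [ 0.82349276 -0.68016178  0.54054136]
```

View pics/side9.png

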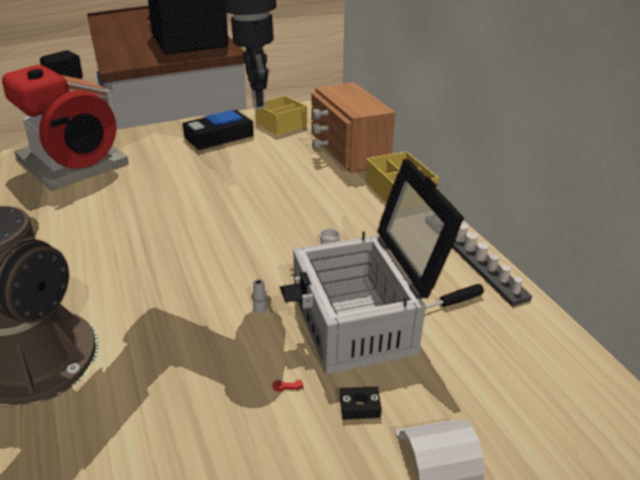

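View pics/top9.png

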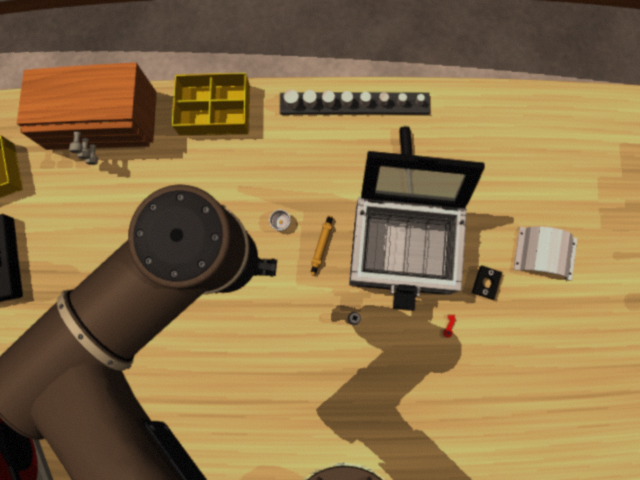

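The lid leans back past upright. The socket (354,318), pawl (450,326), block (487,283), probe (322,245), bowl (281,221) and shroud (547,251) are all at the same pixels as before. I'll check the lid angle by projection, then hand in.

```bash
python3 - <<'E'
from h import *
for t in (1.65,1.75,1.85):
    c,s=np.cos(t),np.sin(t); P=[]
    for Y in(.105,-.105):
        X=.08-.16*c-.005*s; z=.124+.16*s-.005*c
        P.append([.5748+.9949*X+.1013*Y,-.1301-.1013*X+.9949*Y,z])
    print(t,proj("side",P).round(),proj("top",P).round())
E
python3 -m crank '[{"delta_pos":[0,0,0],"delta_rot":[0,0,0],"hand":1},{"delta_pos":[0,0,0],"delta_rot":[0,0,0],"hand":1}]'
```

```text
1.65 [[388. 156.]
 [442. 216.]] [[366. 171.]
 [485. 183.]]
1.75 [[397. 156.]
 [451. 216.]] [[367. 162.]
 [485. 174.]]
1.85 [[405. 157.]
 [460. 216.]] [[367. 154.]
 [485. 166.]]
t: 9.8
eef_pos: [0.5012, 0.1686, 0.3349]
eef_rot: [-180.0, -2.4, -5.8]
wrist_force: [-1.0, -0.4, 1.3]
gripper_width: -0.0
```

The observed lid corners, about (405,160) and (460,215) in the side view and (367,153) and (483,163) in the top view, match 1.85 rad.

```bash
python3 -c "
from rig import robot
print(robot.hand_in())"
```

```text
the job is handed in; nothing more can be done
None
```

The cleaner's lid is fully open against its stop, and I handed the job in at about 9.8 s of the 48 s. I pressed the release tab with closed fingertips until the lid sprang up (about 8 N at most), then pushed the lid edge up and back (about 7 N at most) until it fell open, and backed the arm away.

- **Lid:** in the last pictures its corners match the 1.85 rad stop position in both camera views.
- **Tab:** it looks sprung back to rest.
- **Surroundings:** by eye, the cleaner and the parts around it are at the same pixels as at the start. The screwdriver is partly hidden by the open lid in the top view, but the side view shows it unmoved.
- **Arm:** it stands clear and touches nothing.

One thing did not go as planned: my first approach, tilted 30°, ran into joint 3's range limit and stopped short at -58.22° (the limit is -58.28°). It touched nothing, and I did the job with the tool nearly vertical instead. Hand-in gave no verdict.

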